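# Rake scattered blood tubes into a parallel row

### The job

Take the hand rake out of its stand and comb the four tubes lying askew on the tray into one tight row of parallel tubes, square across the tray and up against the sprung stop, then with the rake press the row against the stop with about 9 N for a good second (it needs at least 6 N; above 15 N the glass is at risk). Touch the tubes only with the rake, work gently, hang the rake upright back in its stand, and leave the row and the things standing around as they are.

Things in the scene. Friction and masses are not known exactly. Their poses are not given: they have to be found in the camera images.
- tray: metal tray, 142 mm wide, fixed, underside at bench height. Its y axis runs along it: it spans y -182 to +160 mm, x -71 to 71. A soft mat (top 6 mm up, 130 mm wide; tubes do not roll by themselves) lies between side walls 16 mm high. The +y end is open. The stop, near the -y end, is an upright plate across the tray, 25 mm high; its face is clamped somewhere between y = -142 and -120 mm: find it by feel.
- tray_entry (a point): point on the tray's centre line at mat height near its open end, 150 mm from the tray origin towards the tray's +y; no tube lies beyond it at the start. Its axes are the tray's. (The stop's plate is sprung: it yields about 1 mm per 5 N, up to 7 mm; the carriage it is clamped to stays put.)
- holder: grey slotted stand for the rake, 130 x 60 mm, fixed to the bench. Origin: centre of its underside; the slot runs along its x axis, 14 mm wide, 106 mm long, 38 mm deep, open at the top; the top of the stand is 43 mm above the bench.
- holder_slot (a point): centre of the mouth of the slot, 43 mm above the bench; the rake's origin lies here when it is in place.
- rake: steel hand rake, black grip, 140 g. Origin: centre of the underside of its head bar, which is 104 (x) x 30 (y) x 10 (z) mm. Five round tines, 8 mm thick, 22 mm apart in a row along x, hang 32 mm below. The upright grip block is 30 (x) x 20 (y) mm, 10 to 70 mm above the origin. It starts upright in the holder, tines in the slot, bar resting on top, x along the holder's x; 3 mm of play each way.
- rake_grip (a point): middle of the grip block, 45 mm above the rake's origin: grasp here from above, across the 20 mm (rake y).
- rake_tip (a point): foot of the middle tine, 32 mm below the rake's origin.
- tube_a: capped blood tube, 107 mm long and 21 mm thick (it bears as a cylinder of 20.6 mm over the first 98 mm, with a narrow plug of 8 mm at the cap end), 16 g, slippery glass, lying on the mat. Origin: centre of its round foot; its z axis runs along it to the cap.
- tube_a_mid (a point): middle of tube_a on its axis, 53.5 mm from the foot; its axes are the tube's.
- tube_b: capped blood tube, 107 mm long and 21 mm thick (it bears as a cylinder of 20.6 mm over the first 98 mm, with a narrow plug of 8 mm at the cap end), 16 g, slippery glass, lying on the mat. Origin: centre of its round foot; its z axis runs along it to the cap.
- tube_b_mid (a point): middle of tube_b on its axis, 53.5 mm from the foot; its axes are the tube's.
- tube_c: capped blood tube, 107 mm long and 21 mm thick (it bears as a cylinder of 20.6 mm over the first 98 mm, with a narrow plug of 8 mm at the cap end), 16 g, slippery glass, lying on the mat. Origin: centre of its round foot; its z axis runs along it to the cap.
- tube_c_mid (a point): middle of tube_c on its axis, 53.5 mm from the foot; its axes are the tube's.
- tube_d: capped blood tube, 107 mm long and 21 mm thick (it bears as a cylinder of 20.6 mm over the first 98 mm, with a narrow plug of 8 mm at the cap end), 16 g, slippery glass, lying on the mat. Origin: centre of its round foot; its z axis runs along it to the cap.
- tube_d_mid (a point): middle of tube_d on its axis, 53.5 mm from the foot; its axes are the tube's.
- counter: hand cell counter with five keys, 62 x 150 x 37 mm; bystander. Origin: centre of its underside.
- dish: small petri dish, 78 mm wide, 15 mm high; bystander. Origin: centre of its underside.
- timer: white bench timer, 51 x 64 x 57 mm; bystander. Origin: centre of its underside.

How it is judged (in metres and radians):
On the way, in this order (a step that is already met when the one before it is completed fails the run):
1. the rake is lifted clear of its stand (z of rake in the frame of holder_slot above 0.04 m), for 0.1 s.
2. the four tubes lie in a tight, parallel, single-layer row at the stop's end and the rake presses on the row with 6 N or more, for 0.7 s ((contact force between rake and tube_a above 6 N or contact force between rake and tube_b above 6 N or contact force between rake and tube_c above 6 N or contact force between rake and tube_d above 6 N) and y of each of tube_a_mid, tube_b_mid, tube_c_mid, tube_d_mid in the frame of tray below -0.042 m and z of each of tube_a_mid, tube_b_mid, tube_c_mid, tube_d_mid in the frame of tray below 0.022 m and angle between the z axis of each of tube_a_mid, tube_b_mid, tube_c_mid, tube_d_mid and the x axis of tray, either way round below 0.07 rad and distance between tube_a_mid and tube_b_mid below 0.068 m and distance between each of tube_a_mid, tube_b_mid and tube_c_mid below 0.068 m and distance between each of tube_a_mid, tube_b_mid, tube_c_mid and tube_d_mid below 0.068 m), for 0.7 s.
3. the rake is back in its stand (distance between rake and holder_slot below 0.01 m and angle between rake's own z axis and vertical below 0.1 rad), for 0.2 s.
At the end, for the whole second after the job is handed in: Tubes in one layer, axes within 0.07 rad of the tray's x, middles below y -42 mm in the tray's frame and within 68 mm of one another (side by side, gaps of about 6 mm in all), at rest; rake upright (0.1 rad) in its stand, origin within 10 mm of the slot's mouth, at rest (all of step 3 and y of each of tube_a_mid, tube_b_mid, tube_c_mid, tube_d_mid in the frame of tray below -0.042 m and z of each of tube_a_mid, tube_b_mid, tube_c_mid, tube_d_mid in the frame of tray below 0.022 m and angle between the z axis of each of tube_a_mid, tube_b_mid, tube_c_mid, tube_d_mid and the x axis of tray, either way round below 0.07 rad and distance between tube_a_mid and tube_b_mid below 0.068 m and distance between each of tube_a_mid, tube_b_mid and tube_c_mid below 0.068 m and distance between each of tube_a_mid, tube_b_mid, tube_c_mid and tube_d_mid below 0.068 m and linear speed of each of tube_a, tube_b, tube_c, tube_d, rake below 0.01 m/s); the robot touches nothing.
It fails at once if a tube is loaded by the rake with more than 16 N (contact force between rake and tube_a above 16 N or contact force between rake and tube_b above 16 N or contact force between rake and tube_c above 16 N or contact force between rake and tube_d above 16 N).
It fails at once if the rake bears on the tray with more than 20 N (contact force between rake and tray above 20 N).
It fails at once if the fingers touch a tube (contact force between the fingers and tube_a above 0.5 N or contact force between the fingers and tube_b above 0.5 N or contact force between the fingers and tube_c above 0.5 N or contact force between the fingers and tube_d above 0.5 N).
It fails at once if a bystander is moved by more than 15 mm (distance of any of counter, dish, timer from where it was at the start of the episode above 0.015 m).
It also fails if it takes over 72 s, if anything falls off the work surface, if the arm or the gripper's body presses on something with over 40 N, if the wrist force passes 120 N, or if a joint passes its speed limit or range.

### The arm

A 6-joint arm with a two-finger parallel gripper is mounted at the origin on a cart in front of the work surface, level with it; the furniture and walls round the work are solid. World frame = base frame: x ahead of the robot, y to its left, z up, the work surface at z = 0. Lengths are in mm, angles in rad, forces in N, time in s.
With the tool pointing down it reaches from about 375 to 925 mm from the base axis. Payload 5.7 kg.
Tool frame: the origin (TCP) lies at the centre of the arm's flange, where the gripper is bolted on; the fingertips stand 173 mm ahead of it and the grasp point (between the pads) lies 155 mm ahead of it; z points along the fingers, y is the line along which they close (so a half turn about z gives the same grasp; the last joint's range is limited). The gripper opens to 85 mm and grips with 20 to 120 N. Pads are 22 mm wide; open, the fingers measure 114 mm over their backs; the gripper's body (76 mm by 85 mm) begins 54 mm behind the grasp point. The pads swing forward as they close: fully open they stand 13 mm farther back than shut.
Start: joints at [-1.44, 0.359, 1.51, -0, 1.272, -0.115], TCP at [145.988, -581.956, 404.667] pointing down, gripper open.
Joint ranges: [-2.97, 2.97], [-1.01, 2.36], [0.21, 2.38], [-0.96, 4.11], [0.2, 2.71], [-2.98, 2.98]. Speed limits (rad/s): [2.39, 2.39, 3.14, 3.14, 3.14, 3.14].

### API

Orientations are given as a unit quaternion [x, y, z, w].
In Python, from workcell import ctrl, read_camera, order, finder gives the robot as it stands. The module is installed in compiled form; this text tells all that it offers. Calls block until the motion is done:
- ctrl.move_pose(position, orientation): joint-space move of the TCP to a pose.
- ctrl.servo_line(position, speed=150, rot=None, stop_force=None): straight line of the TCP; rot=None keeps the orientation; speed is the mean speed in mm/s. With stop_force (N) it stops when the force on the tool has changed by that much, and returns True; else False.
- ctrl.movej(angles): joint-space move.
- ctrl.move_gripper(opening): finger opening in mm; the grip force is fixed at half the most; returns when the fingers have stopped.
- ctrl.pause(seconds).
- ctrl.solve_ik(position, orientation): joint angles nearest the present ones, or None.
- read_camera(name): name is "scene" or "side" or "wrist"; returns a dict with "img" (420x560x3 uint8, red, green, blue), "vertical_fov" (degrees; the focal length in pixels is half the picture's height over the tangent of half this angle, whatever the lens; pixels are square), "cx", "cy" (the principal point, pixels), "xyz" and "rotation" of the camera in the world. Camera axes: x right, y up, looking along -z (the intrinsics and any distortion apply to the point x, -y, -z); pixel columns grow to the right and rows downward; lengths in mm; the calibration is good to about 2 mm. A picture is of the moment at which its call begins. There is no depth.
A pose or a line that the arm cannot do raises ctrl.PlanningError and nothing moves.
- order.hand_in(): hands the job in; it is judged then, once.
Trained networks look in the newest picture that a camera, given by its name, has taken for a name from the list of things; names that differ only in an ending like _2 or _b are one class to them, and where a whole thing is asked for, a point or a joint stands for the part that bears it (a point fixed in the world has none). Each returns a list of dicts, best first, with "p" (0 to 1); they miss things now and then, are a little off and sometimes report something else, mostly with a low value. They report only what shows in the picture. A call takes as long as a camera call.
- finder.look_for(camera, query): "at" ([x, y, z] in mm, in the coordinates of the camera as it stood for that picture, good to about 4 mm: the middle of the surface that is visible of it).
- finder.cut_out(camera, query): "region" (420x560 bool, what is visible of it).
- finder.spot_point(camera, query): "at" ([x, y, z] in mm, in the coordinates of the camera as it stood for that picture, good to about 4 mm: a listed point, or the origin of a listed thing).
Readings, each from a call of its own:
- ctrl.current_time_s(): time.
- ctrl.current_joints(): joint angles.
- ctrl.current_qvel(): joint speeds.
- ctrl.current_tau(): joint torques, N m.
- ctrl.current_eef_pos(): TCP position.
- ctrl.current_tcp_rot(): TCP orientation.
- ctrl.current_wrist_force(): force on the tool from outside, world axes, zero at the start.
- ctrl.current_wrist_torque(): the same for the moment, N m.
- ctrl.current_finger_gap(): finger opening in mm.
- ctrl.current_grip_force(): force on a finger pad.
Only numpy, scipy, OpenCV 4.12 (cv2) and the standard library are available. Lean on these libraries where they do the work, as an engineer would, in place of code of your own. Each camera call takes 0.05 s, during which the arm holds its last target. There are 200 camera calls.

## Working session

There is one attempt and no reset: what is moved stays moved. The work goes in short steps, each a Python script; the robot and the scene stay as the last script left them, time stands still between calls to the robot, and variables do not carry over. Pictures are saved under pics/ and viewed, at most 13 in all, crops included, and the job is handed in when it is done.

```bash
mkdir -p pics; cat > h.py <<'E'
import numpy as np, cv2
from scipy.spatial.transform import Rotation as R
from workcell import ctrl, read_camera, order, finder
def cam(n):
    c=read_camera(n); c['R']=np.array(c['rotation']); 
    if c['R'].shape!=(3,3): c['R']=R.from_quat(c['R'].ravel()).as_matrix()
    c['t']=np.array(c['xyz'],float); c['f']=210/np.tan(np.radians(c['vertical_fov'])/2); return c
def w(c,p): return c['R']@np.array(p)+c['t']
def ray(c,u,v,z):
    d=c['R']@np.array([(u-c['cx'])/c['f'],-(v-c['cy'])/c['f'],-1]); return c['t']+d*(z-c['t'][2])/d[2]
def proj(c,P):
    q=c['R'].T@(np.array(P)-c['t']); return np.array([c['cx']+c['f']*q[0]/-q[2], c['cy']-c['f']*q[1]/-q[2]])
def save(c,n): cv2.imwrite(f'pics/{n}.png',c['img'][:,:,::-1])
def q(yaw): # tool down, tool y axis at world angle yaw
    y=np.array([np.cos(yaw),np.sin(yaw),0]); z=np.array([0,0,-1.]); return R.from_matrix(np.c_[np.cross(y,z),y,z]).as_quat()
E
python3 - <<'E'
from h import *
np.set_printoptions(precision=1,suppress=True)
ims=[]
for n in ['scene','side']:
    c=cam(n); save(c,n); print(n,c['t'],c['vertical_fov'],c['cx'],c['cy'],{k:v for k,v in c.items() if k not in('img','R','t','rotation')})
    for t in ['tray','tray_entry','holder','holder_slot','rake','rake_grip','tube_a','tube_a_mid','counter','dish','timer']:
        for d in finder.spot_point(n,t)[:6]: 
            if d['p']>.2: print(t,round(d['p'],2),w(c,d['at']))
print(ctrl.current_time_s(), ctrl.current_tcp_rot())
E
```

```text
scene [-691.7  961.1  745.3] 44.98867286657424 278.7987441301417 212.5425203204664 {'vertical_fov': 44.98867286657424, 'cx': 278.7987441301417, 'cy': 212.5425203204664, 'xyz': array([-691.7,  961.1,  745.3]), 'f': np.float64(507.1266268067099)}
tray 0.79 [ 477.6 -251.5   -0.8]
tray_entry 0.57 [ 466.9 -102.1    4.5]
holder 0.88 [468.  198.3  -1. ]
rake 0.78 [467.6 202.2  46.6]
rake_grip 0.7 [468.3 201.6  83.5]
tube_a 0.71 [ 525.3 -159.7   18.2]
tube_a 0.7 [606.7 -58.8  -0.6]
tube_a 0.51 [ 421.7 -224.1   16.9]
dish 0.45 [607.3 -59.5  -2.8]
timer 0.8 [534.6 368.1   3.5]
side [  355.3 -1342.7   707.4] 49.91671870131444 278.0826927291815 213.01402591976313 {'vertical_fov': 49.91671870131444, 'cx': 278.0826927291815, 'cy': 213.01402591976313, 'xyz': array([  355.3, -1342.7,   707.4]), 'f': np.float64(451.2022982985679)}
tray 0.88 [ 480.6 -250.6    1.4]
tray 0.46 [469.9 204.7   9.7]
tray_entry 0.62 [ 469.5 -100.6    5. ]
holder 0.63 [468.9 204.6   3.6]
holder_slot 0.7 [ 479.8 -227.    11.1]
holder_slot 0.6 [470.7 201.7  44.1]
rake 0.57 [469.1 203.   45.5]
rake_grip 0.59 [469.3 201.   87.2]
rake_grip 0.55 [ 471.7 -163.8   17.9]
tube_a 0.67 [ 535.2 -260.4   19.2]
tube_a 0.61 [ 429.1 -332.2   13.9]
tube_a 0.55 [ 427.7 -213.9   14.9]
tube_a_mid 0.53 [ 482.3 -317.    15.8]
counter 0.68 [ 463.8 -564.5   -1.5]
counter 0.32 [609.6 -53.2   0.9]
dish 0.68 [610.9 -54.4   0. ]
timer 0.49 [535.3 369.9  -0.6]
1.2 [ 1.   0.1  0.  -0. ]
```

View pics/scene.png

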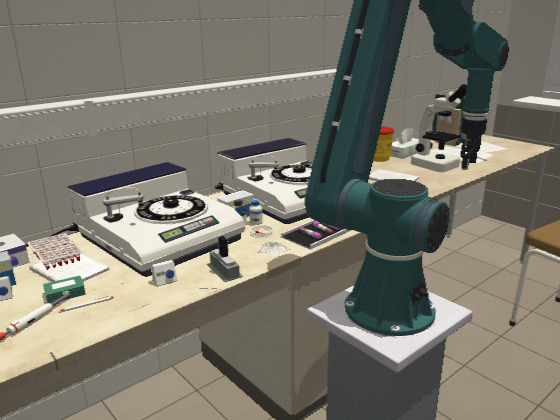

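View pics/side.png

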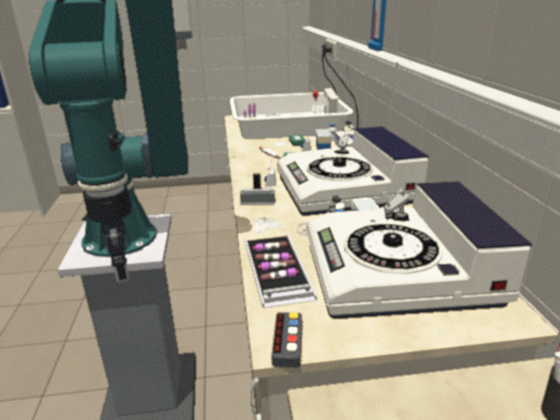

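The scene picture shows the rake in its stand near (225,262) and the tray near (318,230), partly hidden behind the arm. The side picture shows the tray at (280,270) with four tubes, open end up, the stand at (258,195) and the counter at (288,338). Next I look at both from above with the wrist camera.

```bash
python3 - <<'E'
from h import *
np.set_printoptions(precision=2,suppress=True)
s=None
for y in (np.pi/2,-np.pi/2):
    j=ctrl.solve_ik([475,-250,480],q(y)); k=ctrl.solve_ik([468,202,300],q(y)); print(y,j,k)
Y=np.pi/2 
j=ctrl.solve_ik([475,-250,480],q(Y)); 
if j is None or abs(j[5])>2.5: Y=-Y
ctrl.move_pose([475,-250,480],q(Y))
c=cam('wrist'); save(c,'w1'); print(Y,c['t'],c['f'],c['R'],ctrl.current_time_s())
for t in ['tray','tray_entry','tube_a','tube_a_mid','dish','counter']:
    for d in finder.spot_point('wrist',t)[:5]: 
        if d['p']>.2: print(t,round(d['p'],2),w(c,d['at']))
import pickle; pickle.dump(c,open('w1.pkl','wb'))
E
```

```text
1.5707963267948966 [-0.61  0.21  1.54 -0.    1.4  -2.18] [ 0.27  0.36  1.82 -0.    0.96 -1.3 ]
-1.5707963267948966 [-0.61  0.21  1.54 -0.    1.4   0.96] [ 0.27  0.36  1.82 -0.    0.96  1.84]
1.5707963267948966 [ 391.45 -251.05  448.89] 350.6169256166183 [[ 0.   -0.95 -0.32]
 [ 1.    0.    0.  ]
 [ 0.   -0.32  0.95]] 3.05
tray 0.81 [ 479.26 -246.28    5.44]
tray_entry 0.91 [ 470.19 -101.67    7.85]
tube_a 0.93 [ 416.28 -215.51   14.01]
tube_a 0.77 [ 428.29 -323.42   19.26]
tube_a 0.69 [ 530.58 -160.34   12.02]
tube_a 0.56 [ 533.4  -264.25   16.36]
tube_a_mid 0.84 [ 481.85 -322.49   16.46]
tube_a_mid 0.37 [ 534.91 -263.85   18.46]
dish 0.68 [612.31 -54.24   1.06]
```

View pics/w1.png

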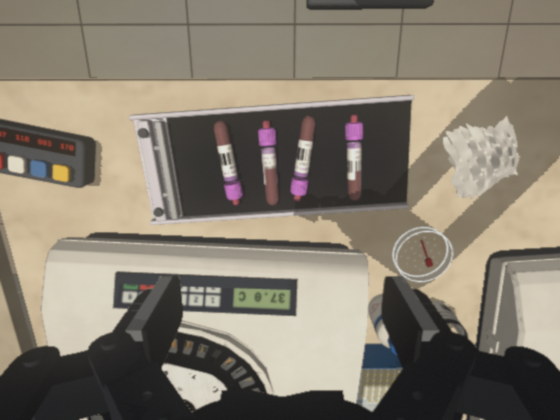

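The picture shows the tray with its long walls from (132,116) to (411,97) and from (152,221) to (411,206). The stop is at columns 152-178 on the left. The tubes are near columns 228, 268, 303 and 354, the counter is at far left, and the dish is at (423,254).

```bash
python3 - <<'E'
from h import *
import pickle
np.set_printoptions(precision=1,suppress=True)
c=pickle.load(open('w1.pkl','rb'))
A=[ray(c,u,v,16) for u,v in[(132,116),(411,97),(152,221),(411,206)]]
for a in A: print(a)
for i in (0,2):
    d=A[i+1]-A[i]; print('len',np.hypot(*d[:2]),'yaw',np.arctan2(-d[0],d[1]))
for n,z,a,b in [('stop',25,(165,119),(180,219)),('t1',16,(221,122),(236,203)),('t2',16,(266,122),(272,204)),('t3',16,(308,117),(299,199)),('t4',16,(354,116),(354,199))]:
    print(n,ray(c,*a,z),ray(c,*b,z))
# dark mat outline by mask
g=c['img'].max(2); 
cv2.imwrite('pics/w1c.png',cv2.resize(c['img'][80:240,110:430,::-1],(800,400),interpolation=cv2.INTER_CUBIC))
ctrl.move_pose([430,195,360],q(np.pi/2))
c=cam('wrist'); save(c,'w2'); pickle.dump(c,open('w2.pkl','wb'))
for t in ['holder','holder_slot','rake','rake_grip','dish','timer']:
    for d in finder.spot_point('wrist',t)[:5]: 
        if d['p']>.2: print(t,round(d['p'],2),w(c,d['at']))
for t in ['holder','rake']:
    d=finder.cut_out('wrist',t)[0]; r=cv2.minAreaRect(np.argwhere(d['region'])[:,::-1].astype(np.float32)); print(t,d['p'],r)
print(ctrl.current_time_s())
E
```

```text
[ 422.6 -430.2   16. ]
[401.3 -98.6  16. ]
[ 557.2 -422.5   16. ]
[536.8 -82.7  16. ]
len 332.28167731474304 yaw 0.06415084979878637
len 340.3825530390499 yaw 0.06009947871328402
stop [ 425.4 -388.2   25. ] [ 551.  -382.4   25. ]
t1 [ 429.8 -324.1   16. ] [ 532.3 -310.4   16. ]
t2 [ 429.8 -269.9   16. ] [ 533.8 -263.7   16. ]
t3 [ 424.  -219.4   16. ] [ 527.  -228.7   16. ]
t4 [ 422.9 -164.4   16. ] [ 527.1 -157.6   16. ]
holder 0.59 [467.8 202.9   2.4]
rake 0.61 [471.9 200.5  40.1]
rake 0.38 [471.6 206.9   0.1]
rake_grip 0.74 [466.1 202.5  88.7]
dish 0.97 [614.  -53.    0.5]
timer 0.84 [536.7 370.   -0.1]
holder 0.91 ((290.4053955078125, 223.56756591796875), (63.12921142578125, 144.0135040283203), 9.462321281433105)
rake 0.83 ((294.5704650878906, 233.10067749023438), (40.086483001708984, 114.69831848144531), 10.007980346679688)
5.4917
```

View pics/w1c.png

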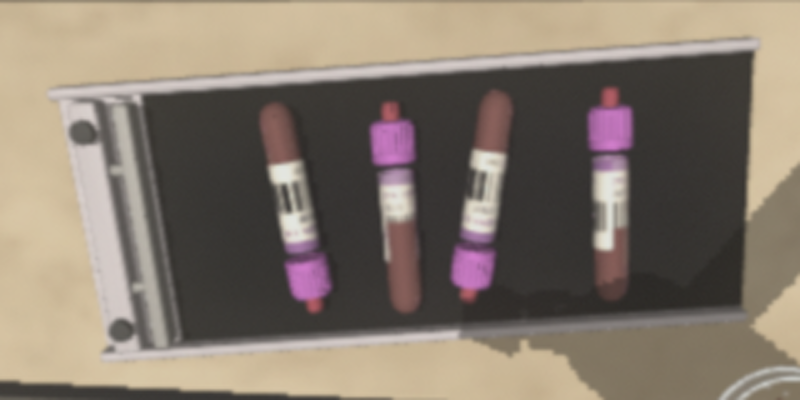

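View pics/w2.png

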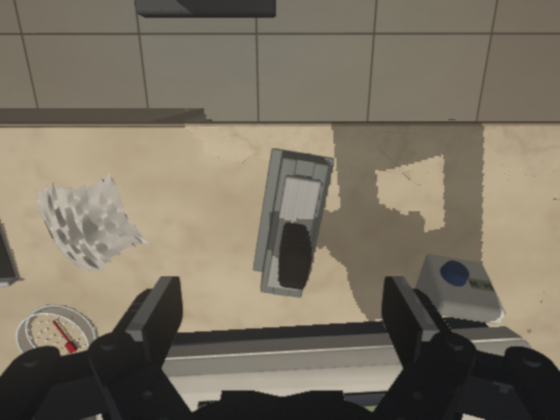

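The tubes are tilted up to about ±0.09 rad from square, and all of them span most of the mat. The second picture shows the stand centred at (295,222), with the black grip at (294,257) and the light bar at (303,198). I zoom in on it to get its yaw.

```bash
python3 - <<'E'
from h import *
import pickle
c=pickle.load(open('w2.pkl','rb'))
cv2.imwrite('pics/w2c.png',cv2.resize(c['img'][140:310,230:360,::-1],(455,595),interpolation=cv2.INTER_CUBIC))
E
```

```text
(no output)
```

View pics/w2c.png

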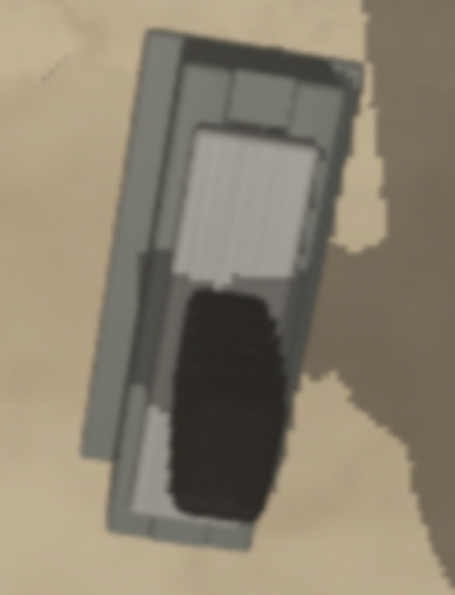

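The crop gives corners in crop pixels. The stand top is at (185,65), (347,88), (108,530) and (248,549), and the bar corners are at (197,130), (320,150) and (132,512).

```bash
python3 - <<'E'
from h import *
import pickle
np.set_printoptions(precision=1,suppress=True)
c=pickle.load(open('w2.pkl','rb'))
f=lambda u,v,z: ray(c,230+u/3.5,140+v/3.5,z)
H=[f(*p,43) for p in[(185,65),(347,88),(108,530),(248,549)]]
B=[f(*p,53) for p in[(197,130),(320,150),(132,512)]]
an=lambda a,b: np.arctan2((b-a)[1],(b-a)[0])
print(np.mean(H,0),an(H[0],H[2]),an(H[1],H[3]),an(H[0],H[1])-np.pi/2,np.linalg.norm(H[0]-H[2]),np.linalg.norm(H[0]-H[1]))
print((B[1]+B[2])/2,an(B[0],B[2]),an(B[0],B[1])-np.pi/2,np.linalg.norm(B[0]-B[2]),np.linalg.norm(B[0]-B[1]))
# go above and look from the grasp-near pose
th=np.mean([an(H[0],H[2]),an(H[1],H[3]),an(B[0],B[2])]); print('th',th)
print(ctrl.current_wrist_force())
E
```

```text
[468.3 203.6  43. ] -0.16227265063105895 -0.1669167289782242 -0.14284605102734615 127.53827164209893 38.74432785934253
[468.6 203.8  53. ] -0.16076531408153877 -0.16591043519638227 102.30734714614657 28.987020308841185
th -0.16331823123027397
[ 0.1 -0.3 -0. ]
```

Bar measures 102 x 29 mm against 104 x 30 given, so the fit is good: centre (468.5,203), yaw -0.163. I grasp there and lift.

```bash
python3 - <<'E'
from h import *
np.set_printoptions(precision=2,suppress=True)
Q=q(np.pi/2-0.163)
ctrl.move_pose([468.5,203,310],Q)
ctrl.servo_line([468.5,203,243],speed=80,stop_force=8)
ctrl.move_gripper(14)
print(ctrl.current_finger_gap(),ctrl.current_grip_force(),ctrl.current_eef_pos(),ctrl.current_wrist_force(),ctrl.current_time_s())
ctrl.servo_line([468.5,203,315],speed=60,stop_force=15)
print(ctrl.current_eef_pos(),ctrl.current_wrist_force(),ctrl.current_time_s())
c=cam('side'); cv2.imwrite('pics/s2.png',cv2.resize(c['img'][130:300,180:380,::-1],(800,680))[:600]); 
for d in finder.spot_point('side','rake')[:2]: print(d['p'],w(c,d['at']))
E
```

```text
19.392428189751627 58.42015743255615 [468.56 203.01 243.15] [-0.99 -0.91  2.59] 7.45
[468.3  202.95 314.6 ] [ 0.28  0.68 -1.42] 8.8
0.68 [472.51 202.97 116.73]
0.58 [ 479.8  -250.46   -0.85]
```

The rake is held with a 19.4 mm gap and follows the lift. I carry it to the open end, lower it and comb.

```bash
cat >> h.py <<'E'
T=np.array([479,-250.]); TY=0.062; ex=np.array([np.cos(TY),np.sin(TY)]); ey=np.array([-np.sin(TY),np.cos(TY)])
QT=q(np.pi/2+TY)
def tp(x,y,z): p=T+x*ex+y*ey; return [p[0],p[1],z]
def loc(): p=np.array(ctrl.current_eef_pos()); return (p[:2]-T)@ex,(p[:2]-T)@ey,p[2]
def fy(): return np.array(ctrl.current_wrist_force())[:2]@ey
E
python3 - <<'E'
from h import *
np.set_printoptions(precision=2,suppress=True)
ctrl.move_pose(tp(0,125,350),QT)
ctrl.servo_line(tp(0,125,262),speed=100,stop_force=8)
print(ctrl.servo_line(tp(0,125,242),speed=30,stop_force=5),loc(),ctrl.current_wrist_force(),ctrl.current_time_s())
print(ctrl.servo_line(tp(0,60,242),speed=30,stop_force=4),loc(),fy(),ctrl.current_time_s())
c=cam('side'); cv2.imwrite('pics/s3.png',cv2.resize(c['img'][190:320,210:350,::-1],(640,594))); 
E
```

```text
False (np.float64(0.03826258625949076), np.float64(124.98521024969318), np.float64(241.98411484970646)) [-0.03 -0.26 -2.11] 12.0
False (np.float64(-0.016078002006664077), np.float64(60.11334589206316), np.float64(241.9946311733125)) 0.3622502174723402 14.3167
```

View pics/s3.png

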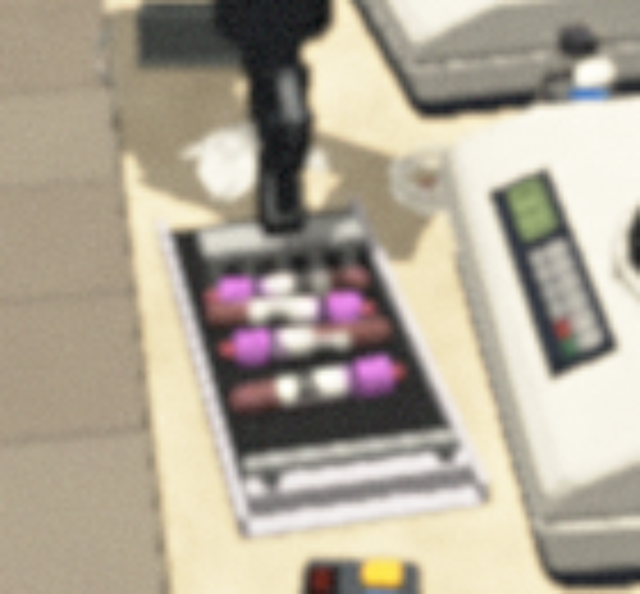

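The rake (bar at (280,240), tines at about y=265) spans the tray centrally. It is pushing the first tube, which already touches the second. I keep combing and then feel for the stop.

```bash
python3 - <<'E'
from h import *
np.set_printoptions(precision=2,suppress=True)
print(ctrl.servo_line(tp(0,-15,242),speed=25,stop_force=3),loc(),fy(),ctrl.current_time_s())
print(ctrl.servo_line(tp(0,-65,242),speed=10,stop_force=1.5),loc(),fy(),ctrl.current_time_s())
ctrl.pause(.1);print([round(float(fy()),2) for _ in range(4)])
c=cam('side'); cv2.imwrite('pics/s4.png',cv2.resize(c['img'][190:320,210:350,::-1],(640,594))); 
E
```

```text
False (np.float64(-0.005116050375314181), np.float64(-14.946990202817496), np.float64(242.0015095029803)) -0.14856524621759615 17.5167
True (np.float64(-0.411133145601285), np.float64(-54.666176453799906), np.float64(241.33714413192246)) 0.37254285039750884 20.9917
[0.02, 0.02, 0.02, 0.02]
```

View pics/s4.png

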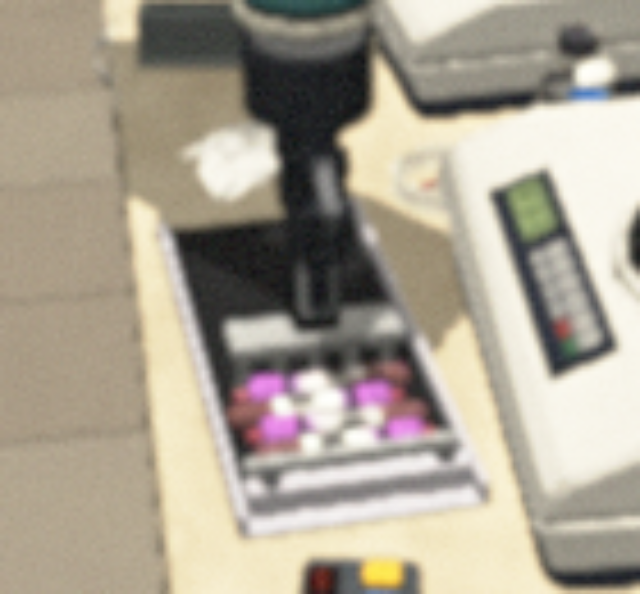

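The four tubes lie in a parallel row close to the stop (row spans rows 375-445, stop plate at about row 460). Now I press in small steps under force control.

```bash
python3 - <<'E'
from h import *
y=-54.5; log=[]
while y>-75:
    y-=0.5; ctrl.servo_line(tp(0,y,242),speed=8); ctrl.pause(.08)
    f=np.mean([fy() for _ in range(3)]); log.append((y,round(float(f),2)))
    if f>8.3: break
print(log)
for i in range(8):
    ctrl.pause(.2); f=float(fy()); print(round(f,2),end=' ')
    if f<8: y-=0.2; ctrl.servo_line(tp(0,y,242),speed=8)
    elif f>10.5: y+=0.2; ctrl.servo_line(tp(0,y,242),speed=8)
print(y,ctrl.current_time_s(),ctrl.current_wrist_force(),loc())
import pickle; pickle.dump(y,open('y.pkl','wb'))
c=cam('side'); cv2.imwrite('pics/s5.png',cv2.resize(c['img'][210:320,230:350,::-1],(640,587)));
E
```

```text
[(-55.0, -0.36), (-55.5, 1.73), (-56.0, 3.36), (-56.5, 5.43), (-57.0, 4.6), (-57.5, 6.56), (-58.0, 7.08), (-58.5, 7.32), (-59.0, 7.61), (-59.5, 8.04), (-60.0, 8.22), (-60.5, 9.37)]
10.36 9.37 9.81 9.47 9.0 10.41 10.01 9.77 -60.5 26.7833 [ 0.81710614  9.84044862 -1.41978911] (np.float64(-0.4910457002935371), np.float64(-58.68657177199307), np.float64(241.36663988099087))
```

View pics/s5.png

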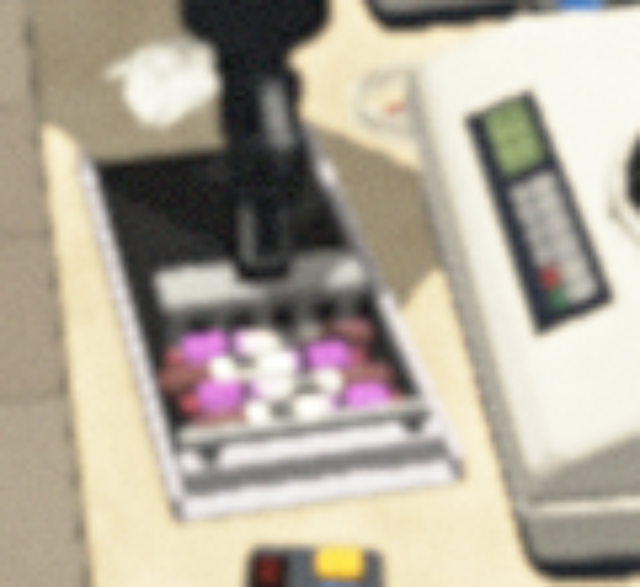

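The row is tight and parallel against the stop, and the press held at 9-10 N for about 1.7 s. I back off slowly, lift, and check from above.

```bash
python3 - <<'E'
from h import *
np.set_printoptions(precision=1,suppress=True)
ctrl.servo_line(tp(0,-54,242),speed=4); print(fy())
ctrl.servo_line(tp(0,-35,242),speed=30)
ctrl.servo_line(tp(0,-35,350),speed=120)
ctrl.move_pose(tp(0,60,400),QT)
c=cam('wrist'); save(c,'w3')
for d in finder.spot_point('wrist','tube_a_mid')[:5]:
    p=w(c,d['at']); print(d['p'],p,(p[:2]-T)@ex,(p[:2]-T)@ey)
print(ctrl.current_time_s())
E
```

```text
0.19419943470514817
0.95 [ 490.8 -384.5   15.3] 3.4514591560745544 -134.99776309109808
31.05
```

View pics/w3.png

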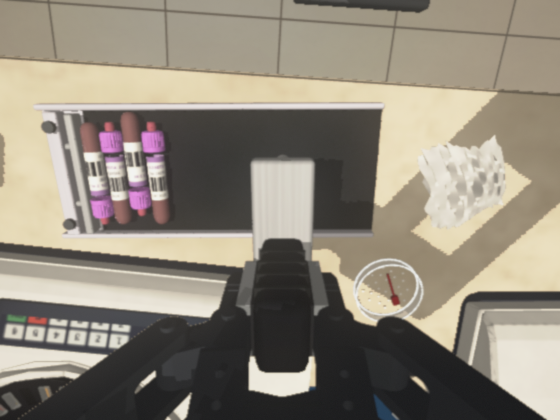

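The row is parallel to the stop. Tube 1's middle is at about (97,172) and tube 4's at about (157,173). I check the spacing and angles numerically on an enlarged crop.

```bash
python3 - <<'E'
from h import *
import pickle
c=cam('wrist'); pickle.dump(c,open('w4.pkl','wb'))
cv2.imwrite('pics/w4c.png',cv2.resize(c['img'][95:245,30:190,::-1],(640,600),interpolation=cv2.INTER_CUBIC))
for u in [(97,172),(157,173)]:
    p=ray(c,*u,22); print((p[:2]-T)@ex,(p[:2]-T)@ey)
E
```

```text
-3.8249226052593803 -126.91554498175135
-2.7917876490248115 -66.56709241232222
```

View pics/w4c.png

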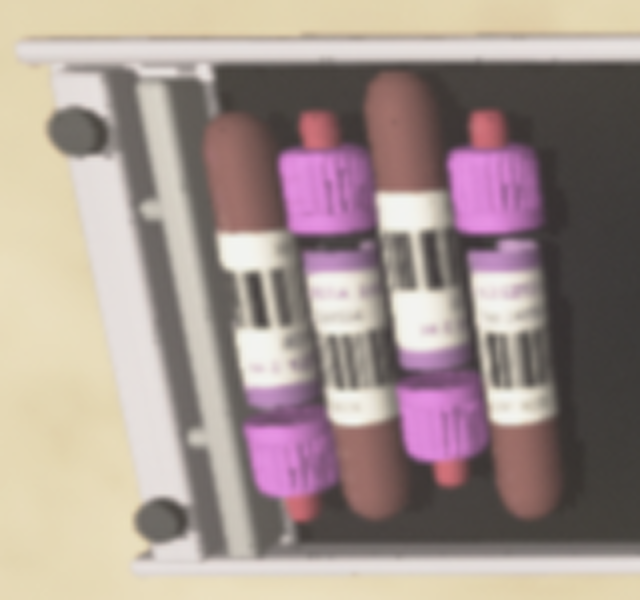

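Everything is side by side and tight: the outer middles are 60 mm apart. Next I compute the axis angles from the end points (238,115)-(303,515), (320,115)-(377,515), (400,75)-(450,480) and (488,115)-(530,515). Then I hang the rake back.

```bash
python3 - <<'E'
from h import *
import pickle
np.set_printoptions(precision=2,suppress=True)
c=pickle.load(open('w4.pkl','rb'))
for a,b,z in [((238,115),(303,515),20),((320,115),(377,515),20),((400,75),(450,480),20),((488,115),(530,515),20),((212,75),(290,540),25)]:
    P=[ray(c,30+u/4,95+v/4,z) for u,v in(a,b)]; d=P[1]-P[0]; print(round(np.arctan2(d[1],d[0])-TY,3))
Q=q(np.pi/2-0.163)
ctrl.move_pose([468.5,203,330],Q)
ctrl.servo_line([468.5,203,282],speed=80)
print(ctrl.current_time_s(),ctrl.current_wrist_force())
c=cam('scene'); 
for d in finder.spot_point('scene','rake')[:2]: print(d['p'],w(c,d['at']))
print(ctrl.servo_line([468.5,203,244],speed=25,stop_force=6),ctrl.current_eef_pos(),ctrl.current_wrist_force(),ctrl.current_time_s())
cv2.imwrite('pics/s6.png',cv2.resize(cam('scene')['img'][220:290,190:270,::-1],(640,560),interpolation=cv2.INTER_CUBIC))
E
```

```text
-0.01
-0.011
-0.011
-0.011
-0.009
33.3333 [-0.24 -0.38 -0.61]
0.67 [468.97 201.88  82.93]
False [468.54 203.03 244.13] [ 0.2   1.02 -1.38] 35.1
```

The tubes are parallel to the stop within 0.002 rad, and the rake slid into the slot without contact. I release it and withdraw.

```bash
python3 - <<'E'
from h import *
np.set_printoptions(precision=2,suppress=True)
ctrl.servo_line([468.5,203,243],speed=10,stop_force=5)
ctrl.move_gripper(50); ctrl.pause(.2)
ctrl.servo_line([468.5,203,360],speed=80); ctrl.move_pose([430,195,400],q(np.pi/2))
c=cam('wrist'); save(c,'w5')
for t in('rake','rake_grip'):
  for d in finder.spot_point('wrist',t)[:2]: print(d['p'],w(c,d['at']))
print(ctrl.current_wrist_force(),ctrl.current_time_s())
E
```

```text
0.71 [470.3  198.48  39.51]
0.77 [465.58 203.62  90.33]
[-0.39 -0.12  0.24] 38.1
```

View pics/w5.png

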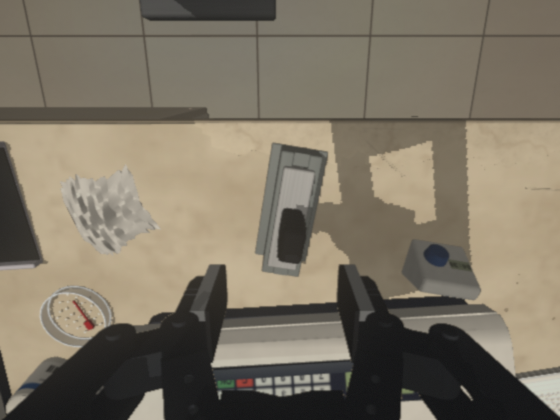

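The rake sits upright in its stand at (293,215), and the timer and dish have not moved.

```bash
python3 -c "
from h import *
print(order.hand_in())"
```

```text
the job is handed in; nothing more can be done
None
```

The job is handed in at about 38 s of the 72 s: the four tubes lie in a tight row against the stop, parallel to it within about 0.002 rad, pressed at 9–10 N for about 1.7 s, and the rake hangs back in its stand (the hand-in gave no verdict).

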